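# Put the check weight away in its pop-out tray

### The job

Press the green button on the grey caddy so that its tray pops out, stand the small silver weight upright in the tray's round pocket, then push the tray gently home by its black knob until it clicks and stays shut by itself. The latch is plastic, so feel your way with light force on button and knob, and leave the other things on the bench where they are.

Things in the scene. Friction and masses are not known exactly. Their poses are not given: they have to be found in the camera images.
- caddy: Grey metal caddy fixed to the bench, 130 (x) x 100 (y) x 66 mm high, hollow. Origin: centre of its underside, on the bench; x points from its front to its back, z up. Front plane at x = -65 mm, lid top at z = 66 mm. The tray slides out of the front along -x. Keep clear of the tall weighing terminal to its left and the steel post to its right (about x 0.55, y -0.40 m).
- tray: Tray with a blue face. Origin: floor centre of its round pocket (35 mm wide, 10 mm deep, rim 10 mm above the origin), 9 mm above the bench; axes as the caddy's. Latched: origin at caddy x = -30 mm, y = 0. Released, a spring drives it 80 mm out (x = -110 mm) in about 0.6 s and keeps pushing out with 3.5 N (out) to 5.5 N (home).
- latch_click (a point): Catch of the tray, inside the caddy. Over the last 18 mm of the way in the push needed rises to 7 to 10 N, then drops to about 5 N when the sprung tooth snaps up (the green button dips and comes back up). That click comes with the face 0 to 1 mm inside flush; a hard stop lies 2.5 mm inside flush. Not clicked, the tray springs out again.
- knob_seat (a point): Where the black pull knob is screwed to the blue face (82 x 54 mm): on the face, 35 mm before the tray's origin (-x), 25 mm above it. Knob: round head 25 mm wide, 12 mm thick, on a stem along -x. Its front stands 20 to 38 mm before this point, different in each run and not measured; it does not shift in use. Over 20 N on tray or knob damages the latch.
- release_button: Sprung green button, 28 mm wide, on the caddy's lid. Origin: on its axis, level with the lid when not pressed (caddy x = +30, y = 0, z = 66 mm); z up. The cap's top stands 10 to 20 mm above it, different in each run and not measured. Press straight down: 1 N at first, the tray is let go after 5 to 6 mm at about 4 N; hard bottom at 8 mm. Over 25 N damages it.
- steel_weight: Loose silver-grey calibration weight standing on the bench, 0.2 kg: a 28 mm wide round body, 37 mm high, with a neck and an 18 mm wide knob on top, 49 mm high in all. Origin: centre of its underside; z up.
- brass_weight: Bystander: larger yellowish calibration weight, 38 mm wide, 65 mm high, 0.5 kg. Origin: centre of its underside. Leave it.
- sample_jar: Bystander: white jar with a yellow screw lid, 68 mm wide, 73 mm high. Origin: centre of its underside. Leave it.
- tape: Bystander: small roll of blue tape, 56 mm wide, 19 mm high. Origin: centre of its underside. Leave it.

How it is judged:
By the outcome, as a careful person would: the job done as asked, in the order asked, and still so for the second after the job is handed in, with the robot touching nothing.
It also fails if it takes over 72 s, if anything falls off the work surface, if the arm or the gripper's body presses on something with over 40 N, if the wrist force passes 120 N, or if a joint passes its speed limit or range.

### The arm

A 6-joint arm with a two-finger parallel gripper is mounted at the origin on the work surface; the furniture and walls round the work are solid. World frame = base frame: x ahead of the robot, y to its left, z up, the work surface at z = 0. Lengths are in m, angles in rad, forces in N, time in s.
With the tool pointing down it reaches from about 0.425 to 0.95 m from the base axis. Payload 14.7 kg.
Tool frame: the origin (TCP) lies between the finger pads; the fingertips stand 25 mm ahead of it and the grasp point (between the pads) lies 6 mm ahead of it; x points along the fingers, y is the direction in which the jaws open and shut, and the axes are right-handed (so a half turn about x gives the same grasp; the last joint's range is limited). The gripper opens to 85 mm and grips with 20 to 120 N. Pads are 22 mm wide; open, the fingers measure 114 mm over their backs; the gripper's body (76 mm by 85 mm) begins 54 mm behind the grasp point. The pads swing forward as they close: fully open they stand 13 mm farther back than shut.
Start: joints at [-1.159, 0.48, 1.596, -0, 1.065, -0.047], TCP at [0.288, -0.583, 0.256] pointing down, gripper open.
Joint ranges: [-2.75, 2.75], [-0.82, 2.05], [0.23, 2.67], [-1.56, 4.7], [0.09, 2.69], [-2.92, 2.92]. Speed limits (rad/s): [1.89, 1.89, 2.39, 3.01, 3.01, 3.01].

### API

Orientations are given as a 3x3 rotation matrix whose columns are the frame's x, y, z axes.
In Python, from plant import arm, vision, ticket, finder gives the robot as it stands.
- The arm moves only by the tool arm_command, never from a script. Its argument "steps" is one flat list of numbers, 7 for each row, row after row: the finger opening in mm, from 0 to 85.4, then the shift along the tool's x, y, z in mm, then the turn, a rotation vector about the tool's x, y, z in rad. A call has 1 to 20 rows; each row is the pose to reach, as a shift and turn from the pose measured when the call began, along the tool's axes at that moment; what a row does not reach only later rows make up. A row lasts 1/10 s, in which the tool goes at most 50 mm and 8.59 degrees, less where a joint would pass 70% of its speed; a pose out of reach is approached as far as the arm can. A call with a gripper value outside its range is refused whole. The fingers move at their own pace and stop on an object; "force" is the grip in N (left out, the last holds). Time passes only in rows, so rows that repeat a pose let the fingers close. It gives the time, the measured TCP pose, the force and the opening at its end, in the units of the state.
- arm.observe(): the state, without advancing time (a new reading comes with each control period).
- vision.capture(name): name is "side" or "top" or "wrist"; returns the picture (384x512x3 uint8, red, green, blue); there is no depth.
- vision.camera_model(name): a dict with "fx", "fy", "cx", "cy" (pixels), "R" (3x3) and "t" (3): a world point X has camera coordinates R X + t; the wrist camera has in their place "mount" (4x4, takes a point from camera to tool coordinates, whose origin is the TCP and whose axes are the tool frame's). Camera axes: x right, y down, z forward; pixel columns grow to the right and rows downward; lengths in m; the calibration is good to about 2 mm. A picture is of the moment at which its call begins: read the wrist's pose just before it. camera_model takes no time and is no camera call.
- ticket.close_job(): hands the job in, once; it reports no verdict.
Trained networks look in the newest picture that a camera, given by its name, has taken for a name from the list of things; names that differ only in an ending like _2 or _b are one class to them, and where a whole thing is asked for, a point or a joint stands for the part that bears it (a point fixed in the world has none). Each returns a list of dicts, best first, with "p" (0 to 1); they miss things now and then, are a little off and sometimes report something else, mostly with a low value. They report only what shows in the picture. A call takes as long as a camera call.
- finder.look_for(camera, thing): "extent" ([centre column, centre row, width, height] in pixels, round what is visible of it).
The state is a dict: "time": time; "qpos": joint angles; "qd": joint speeds; "joint_torque": joint torques, N m; "ee_pos": TCP position; "tcp_rot": TCP orientation; "ft_force": force on the tool from outside, world axes, zero at the start; "ft_torque": the same for the moment, N m; "grip_width": finger opening in m.
Only numpy, scipy, OpenCV 4.12 (cv2) and the standard library are available. Lean on these libraries where they do the work, as an engineer would, in place of code of your own. Each camera call takes 0.05 s, during which the arm holds its last target. There are 200 camera calls.

## Working session

There is one attempt and no reset: what is moved stays moved. The work goes in short steps, Python scripts to look and compute and a tool call to move; the robot and the scene stay as the last step left them, time stands still between calls to the robot, and variables do not carry over. Pictures are saved under pics/ and viewed, about 8 in all and at most 12, crops included, and the job is handed in when it is done.

Besides the shell and the picture viewer there is one more tool, called after "Emit:" by a JSON object that holds its "op" and its "data". arm_command: Moves the arm, as the interface text tells. Its arguments: {"type":"object","properties":{"steps":{"type":"array"},"force":{"type":"number"}},"required":["steps"]}

```bash
mkdir -p pics; cat > h.py <<'E'
import numpy as np, cv2
from plant import arm, vision, ticket, finder
def save(n,f): 
    im=vision.capture(n); cv2.imwrite('pics/'+f,im[:,:,::-1]); return im
def ray(cam,u,v,s=None):
    m=vision.camera_model(cam); d=np.array([(u-m['cx'])/m['fx'],(v-m['cy'])/m['fy'],1])
    if 'mount' in m:
        M=np.array(m['mount']); R=np.array(s['tcp_rot'])
        return np.array(s['ee_pos'])+R@M[:3,3], R@M[:3,:3]@d
    R=np.array(m['R']); return -R.T@np.array(m['t']), R.T@d
def onz(cam,u,v,z,s=None):
    o,d=ray(cam,u,v,s); return o+d*(z-o[2])/d[2]
def proj(cam,X,s=None):
    m=vision.camera_model(cam)
    if 'mount' in m:
        T=np.eye(4);T[:3,:3]=s['tcp_rot'];T[:3,3]=s['ee_pos'];T=np.linalg.inv(T@np.array(m['mount']));c=T[:3,:3]@X+T[:3,3]
    else: c=np.array(m['R'])@X+np.array(m['t'])
    return np.array([m['fx']*c[0]/c[2]+m['cx'],m['fy']*c[1]/c[2]+m['cy']])
E
python3 - <<'E'
from h import *
np.set_printoptions(precision=4,suppress=True)
s=arm.observe();print(s)
for n in('top','side'):
    save(n,n+'0.png'); m=vision.camera_model(n);print(n,m['fx'],ray(n,m['cx'],m['cy']))
    for t in('caddy','tray','knob_seat','release_button','steel_weight','brass_weight','sample_jar','tape'):
        print(t,[(np.round(d['extent'],1),round(d['p'],2)) for d in finder.look_for(n,t)[:2]])
a=np.hstack([cv2.imread('pics/top0.png'),cv2.imread('pics/side0.png')]);cv2.imwrite('pics/both.png',cv2.resize(a,(800,300)))
print(vision.camera_model('wrist'))
E
```

```text
{'time': 0.0, 'qpos': array([-1.1586,  0.4808,  1.5969,  0.    ,  1.0651, -0.0466]), 'qd': array([-0.0007, -0.0009,  0.0019,  0.0005, -0.    , -0.0004]), 'joint_torque': array([ -0.0008, -95.0642, -43.0178,   0.0001,   0.0122,  -0.    ]), 'ee_pos': array([ 0.2877, -0.5824,  0.2557]), 'tcp_rot': array([[-0.0005,  0.4429, -0.8966],
       [ 0.0011, -0.8966, -0.4429],
       [-1.    , -0.0012, -0.0001]]), 'ft_force': array([-1.1574, -0.7982,  0.5608]), 'ft_torque': array([-0.0379, -0.0184, -0.0246]), 'grip_width': 0.0854179615891676}
top 478.49528041788983 (array([ 0.4295, -0.0004,  1.2563]), array([ 0.0982,  0.0049, -0.9952]))
caddy [(array([309.3, 165.3,  44.6,  65.5]), 0.71)]
tray [(array([381.5, 177.2,  33.6,  28. ]), 0.65), (array([307.8, 194.3,  10.5,   9.8]), 0.54)]
knob_seat [(array([307.9, 190.9,  30.9,  18.8]), 0.48)]
release_button [(array([312.5, 145.8,  12.4,  14. ]), 0.5)]
steel_weight []
brass_weight [(array([153.4, 221.5,  19. ,  21.6]), 0.77)]
sample_jar [(array([382.9, 177.3,  32.6,  24.8]), 0.57), (array([248.4, 179.1,  25.5,  24.9]), 0.37)]
tape [(array([248.3, 179.3,  27.8,  23. ]), 0.51)]
side 371.0437531395507 (array([1.1551, 0.1485, 0.816 ]), array([-0.622 , -0.1361, -0.7711]))
caddy [(array([193.1, 204.3,  54.9,  62.3]), 0.56), (array([185.9, 203.6,  10.6,  14.3]), 0.48)]
tray []
knob_seat [(array([185.5, 203.6,   8.2,  10.9]), 0.51)]
release_button [(array([183.9, 204.2,  10.5,  15.9]), 0.63)]
steel_weight [(array([171.1, 153.6,  11.1,  13.9]), 0.5)]
brass_weight [(array([349.4, 186. ,  13.2,  22.8]), 0.68)]
sample_jar [(array([136.1, 178.8,  24.9,  31.1]), 0.96)]
tape []
{'fx': 287.3120091495261, 'fy': 287.3120091495261, 'cx': 258.8590647587133, 'cy': 192.63453593425086, 'mount': array([[ 0.0005, -0.3278,  0.9448, -0.1183],
       [ 1.    , -0.0004, -0.0006, -0.    ],
       [ 0.0006,  0.9448,  0.3278, -0.0841],
       [ 0.    ,  0.    ,  0.    ,  1.    ]])}
```

View pics/top0.png

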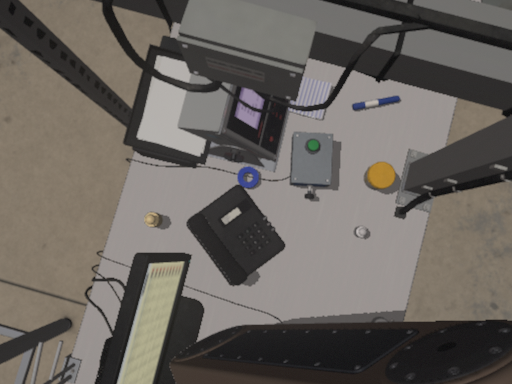

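View pics/side0.png

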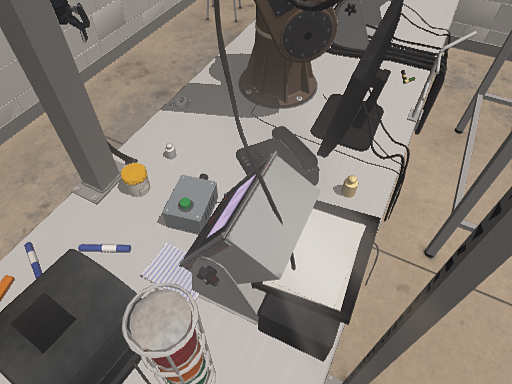

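Top: caddy lid spans cols 290–332, rows 131–187, with the button at (313,145), knob at (309,195) and steel weight at (361,232). Side: button at (185,203), knob at (203,178), weight at (170,151).

```bash
python3 - <<'E'
from h import *
np.set_printoptions(precision=4,suppress=True)
im=cv2.imread('pics/top0.png')
hsv=cv2.cvtColor(im,cv2.COLOR_BGR2HSV)
g=(abs(hsv[:,:,0].astype(int)-65)<20)&(hsv[:,:,1]>100)
ys,xs=np.nonzero(g[120:170,290:335]);b=(xs.mean()+290,ys.mean()+120);print('btn top',b,len(xs))
im2=cv2.imread('pics/side0.png');h2=cv2.cvtColor(im2,cv2.COLOR_BGR2HSV)
g2=(abs(h2[:,:,0].astype(int)-65)<20)&(h2[:,:,1]>100)
ys,xs=np.nonzero(g2[190:220,170:200]);c=(xs.mean()+170,ys.mean()+190);print('btn side',c,len(xs))
def tri(p,q):
    o1,d1=ray('top',*p);o2,d2=ray('side',*q)
    A=np.c_[d1,-d2];t=np.linalg.lstsq(A,o2-o1,rcond=None)[0];return (o1+d1*t[0]+o2+d2*t[1])/2,np.linalg.norm(o1+d1*t[0]-o2-d2*t[1])
print('btn',tri(b,c),onz('top',*b,.078))
print('wt',tri((361.5,231.5),(170.5,151)),onz('top',361.5,231.5,.045),onz('side',170.5,157,0.0))
print('knob',tri((309,195.5),(203,177.5)),onz('top',309,195.5,.04))
for n,u,v,z in(('brass',153,220,.06),('jar',381,176,.073),('tape',249,178,.019)):print(n,onz('top',u,v,z))
# lid edges
gr=im[120:200,280:345].astype(int)
cv2.imwrite('pics/crop.png',cv2.resize(im[110:250,270:400],None,fx=5,fy=4,interpolation=cv2.INTER_CUBIC)[:600])
# lid contour: bluish grey
m=((gr.max(2)<150)&(gr.min(2)>80)).astype(np.uint8)
m=cv2.morphologyEx(cv2.morphologyEx(m,cv2.MORPH_CLOSE,np.ones((9,9))),cv2.MORPH_OPEN,np.ones((9,9)))
k=max(cv2.findContours(m,0,2)[0],key=cv2.contourArea);r=cv2.minAreaRect(k);bx=cv2.boxPoints(r)+[280,120];print(r,bx)
for p in bx:print(onz('top',*p,.066))
E
```

```text
btn top (np.float64(312.89247311827955), np.float64(144.89247311827955)) 93
btn side (np.float64(184.9090909090909), np.float64(201.8961038961039)) 77
btn (array([ 0.6501, -0.1256,  0.0783]), np.float64(9.212562033069754e-05)) [ 0.6502 -0.1257  0.078 ]
wt (array([ 0.4359, -0.2548,  0.0174]), np.float64(0.004467961159584618)) [ 0.4365 -0.2513  0.045 ] [ 0.4441 -0.2524  0.    ]
knob (array([ 0.5272, -0.1207,  0.0325]), np.float64(0.0005367451271899366)) [ 0.5265 -0.1197  0.04  ]
brass [0.4599 0.2717 0.06  ]
jar [ 0.5742 -0.2955  0.073 ]
tape [0.5724 0.0344 0.019 ]
((32.0, 39.5), (79.0, 64.0), 90.0) [[280. 120.]
 [344. 120.]
 [344. 199.]
 [280. 199.]]
[ 0.7156 -0.0437  0.066 ]
[ 0.7171 -0.2058  0.066 ]
[ 0.5165 -0.2043  0.066 ]
[ 0.515  -0.0449  0.066 ]
```

View pics/crop.png

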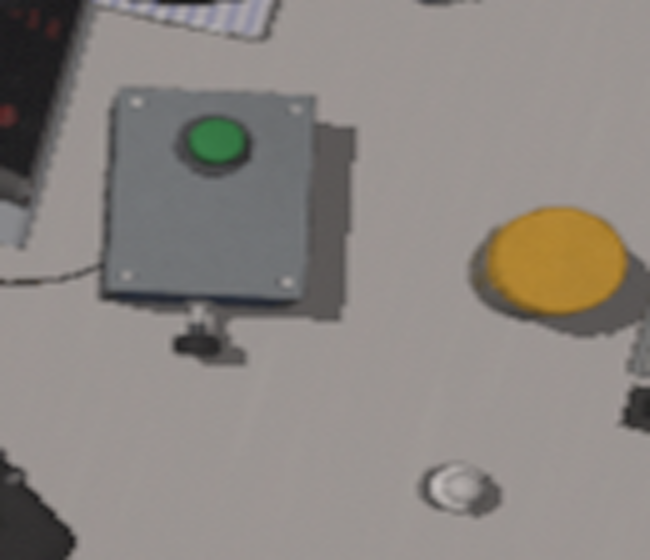

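Corners of the lid read from the crop as pixels: (294.4,132), (333.2,134.3), (330,185), (290.8,184); weight top (362.4,230).

```bash
cat >> h.py <<'E'
from scipy.spatial.transform import Rotation as Ro
def down(h): c,s=np.cos(h),np.sin(h); return np.array([[0,-s,c],[0,c,s],[-1,0,0.]])
def delta(p,h):
    s=arm.observe();R=np.array(s['tcp_rot']);print('t %.2f'%s['time'],'pos',np.round(s['ee_pos'],4),'F',np.round(s['ft_force'],2))
    print('shift mm',np.round(R.T@(np.array(p)-s['ee_pos'])*1000,1),'rotvec',np.round(Ro.from_matrix(R.T@down(h)).as_rotvec(),4))
E
python3 - <<'E'
from h import *
np.set_printoptions(precision=4,suppress=True)
P=[onz('top',u,v,.066)[:2] for u,v in((294.4,132),(333.2,134.25),(330,185),(290.8,184))]
bl,br,fr,fl=P;print(np.array(P))
c=sum(P)/4;x=(bl+br-fr-fl)/2;y=(bl+fl-br-fr)/2
print(c,np.linalg.norm(x),np.linalg.norm(y),np.arctan2(x[1],x[0]),np.arctan2(-y[0],y[1]))
print('wt',onz('top',362.4,230,.049))
for u,v in((313,27),(303,97)):
  for z in(.2,.3,.4):print(onz('top',u,v,z))
delta((.45,-.18,.30),-.045)
E
```

```text
[[ 0.6851 -0.0803]
 [ 0.6801 -0.1782]
 [ 0.5513 -0.1696]
 [ 0.5529 -0.0716]]
[ 0.6173 -0.1249] 0.13082757603071016 0.09799904813342679 -0.06622376887417657 -0.033166352846407635
wt [ 0.4402 -0.2528  0.049 ]
[ 0.9013 -0.1133  0.2   ]
[ 0.8566 -0.1026  0.3   ]
[ 0.812  -0.0919  0.4   ]
[ 0.7368 -0.0905  0.2   ]
[ 0.7077 -0.082   0.3   ]
[ 0.6786 -0.0734  0.4   ]
t 0.90 pos [ 0.2879 -0.5828  0.2563] F [ 0.2   0.38 -0.36]
shift mm [ -43.7 -289.3 -323.7] rotvec [-2.6378 -0.     -0.    ]
```

Emit:
{"op": "arm_command", "data": {"steps": [0, -43.7, -289, -324, -2.638, 0, 0, 0, -43.7, -289, -324, -2.638, 0, 0, 0, -43.7, -289, -324, -2.638, 0, 0, 0, -43.7, -289, -324, -2.638, 0, 0, 0, -43.7, -289, -324, -2.638, 0, 0, 0, -43.7, -289, -324, -2.638, 0, 0, 0, -43.7, -289, -324, -2.638, 0, 0, 0, -43.7, -289, -324, -2.638, 0, 0, 0, -43.7, -289, -324, -2.638, 0, 0, 0, -43.7, -289, -324, -2.638, 0, 0, 0, -43.7, -289, -324, -2.638, 0, 0, 0, -43.7, -289, -324, -2.638, 0, 0, 0, -43.7, -289, -324, -2.638, 0, 0, 0, -43.7, -289, -324, -2.638, 0, 0, 0, -43.7, -289, -324, -2.638, 0, 0, 0, -43.7, -289, -324, -2.638, 0, 0, 0, -43.7, -289, -324, -2.638, 0, 0, 0, -43.7, -289, -324, -2.638, 0, 0, 0, -43.7, -289, -324, -2.638, 0, 0, 0, -43.7, -289, -324, -2.638, 0, 0]}}

```text
time: 2.9
ee_pos: [0.4504, -0.1802, 0.3001]
tcp_rot: [[0.0, 0.048, 0.999], [-0.0, 0.999, -0.048], [-1.0, -0.0, 0.0]]
ft_force: [-0.2, 0.5, 0.0]
grip_width: 0.0002
```

```bash
python3 - <<'E'
from h import *
np.set_printoptions(precision=4,suppress=True)
s=arm.observe();np.save('s1.npy',s,allow_pickle=True);im=save('wrist','w1.png')
print(s['qpos'],s['ee_pos'],s['tcp_rot'].tolist(),s['ft_force'])
for t in('caddy','knob_seat','release_button','steel_weight'):
    print(t,[(np.round(d['extent'],1),round(d['p'],2)) for d in finder.look_for('wrist',t)[:2]])
E
```

```text
[-0.443   0.2002  1.9084 -0.      1.0328 -1.966 ] [ 0.4504 -0.1802  0.3001] [[0.00015931083422970226, 0.047772748319039396, 0.9988582177356823], [-9.735661143396508e-05, 0.998858226418374, -0.04777273320661726], [-0.999999982570874, -8.963473740116661e-05, 0.00016377993022315834]] [-0.1592  0.5276  0.0287]
caddy [(array([305.7, 247.2,  75.4,  87.8]), 0.6)]
knob_seat [(array([306. , 220.1,  58.3,  33.1]), 0.75)]
release_button [(array([305.6, 221.3,  59.1,  35. ]), 0.52)]
steel_weight [(array([205.2, 149.4,  26. ,  23.4]), 0.84)]
```

View pics/w1.png

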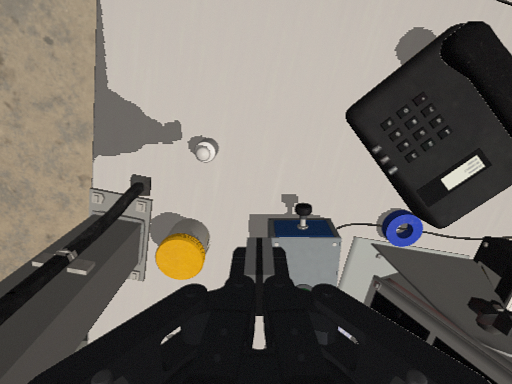

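Wrist view: weight top at (205,152), knob head at (303,209), lid front edge from (270,237) to (340,237), and the green button just showing at (304,288). The fingers hide the rest of the lid.

```bash
python3 - <<'E'
from h import *
np.set_printoptions(precision=4,suppress=True)
s=np.load('s1.npy',allow_pickle=True).item()
print('wt',onz('wrist',205,152,.049,s))
print('fr',onz('wrist',270,237,.066,s),'fl',onz('wrist',340,237,.066,s))
print('btn',onz('wrist',304,288,.078,s),'knob',onz('wrist',303,209,.046,s))
c=np.array([.6173,-.125]);h=-.05
for X in((-65,-50,66),(-65,50,66),(30,0,78),(65,50,66),(-65,-41,8)):
    X=np.array(X)/1e3;W=np.r_[c+[np.cos(h)*X[0]-np.sin(h)*X[1],np.sin(h)*X[0]+np.cos(h)*X[1]],X[2]]
    print(X,W,proj('wrist',W,s),proj('top',W))
delta((.65,-.1265,.16),-.05)
E
```

```text
wt [ 0.4344 -0.2495  0.049 ]
fr [ 0.5527 -0.17    0.066 ] fl [ 0.5574 -0.074   0.066 ]
btn [ 0.6296 -0.1249  0.078 ] knob [ 0.5218 -0.1219  0.046 ]
[-0.065 -0.05   0.066] [ 0.5499 -0.1717  0.066 ] [268.6688 235.1932] [330.8497 185.5569]
[-0.065  0.05   0.066] [ 0.5549 -0.0718  0.066 ] [341.673 235.279] [290.8714 183.1963]
[0.03  0.    0.078] [ 0.6473 -0.1265  0.078 ] [302.8432 298.2828] [313.2207 146.0588]
[0.065 0.05  0.066] [ 0.6847 -0.0783  0.066 ] [333.4193 311.9514] [293.6179 132.1231]
[-0.065 -0.041  0.008] [ 0.5503 -0.1627  0.008 ] [273.2159 217.7744] [324.2375 187.5523]
t 3.15 pos [ 0.4504 -0.1802  0.3   ] F [-0.24 -1.09  0.04]
shift mm [140.   62.8 197. ] rotvec [ 0.0041 -0.      0.    ]
```

Emit:
{"op": "arm_command", "data": {"steps": [0, 40, 20, 60, 0.004, 0, 0, 0, 80, 40, 120, 0.004, 0, 0, 0, 120, 60, 191, 0.004, 0, 0, 0, 160, 60, 191, 0.004, 0, 0, 0, 183, 60, 191, 0.004, 0, 0, 0, 183, 60, 191, 0.004, 0, 0, 0, 183, 60, 191, 0.004, 0, 0, 0, 183, 60, 191, 0.004, 0, 0, 0, 183, 60, 191, 0.004, 0, 0, 0, 183, 60, 191, 0.004, 0, 0]}}

```text
time: 4.15
ee_pos: [0.6441, -0.1295, 0.119]
tcp_rot: [[0.002, 0.051, 0.999], [-0.001, 0.999, -0.051], [-1.0, -0.0, 0.002]]
ft_force: [-0.4, -0.5, -0.2]
grip_width: -0.0001
```

Emit:
{"op": "arm_command", "data": {"steps": [0, 3, 0, 0, 0, 0, 0, 0, 5, 0, 0, 0, 0, 0, 0, 7, 0, 0, 0, 0, 0, 0, 7, 0, 0, 0, 0, 0, 0, 7, 0, 0, 0, 0, 0]}}

```text
time: 4.65
ee_pos: [0.6441, -0.1295, 0.1118]
tcp_rot: [[0.002, 0.051, 0.999], [-0.001, 0.999, -0.051], [-1.0, -0.0, 0.002]]
ft_force: [0.1, -0.6, -0.7]
grip_width: -0.0003
```

Emit:
{"op": "arm_command", "data": {"steps": [0, 1, 0, 0, 0, 0, 0, 0, 2, 0, 0, 0, 0, 0, 0, 2, 0, 0, 0, 0, 0, 0, 2, 0, 0, 0, 0, 0]}}

```text
time: 5.05
ee_pos: [0.6441, -0.1295, 0.1098]
tcp_rot: [[0.002, 0.05, 0.999], [-0.001, 0.999, -0.05], [-1.0, -0.0, 0.002]]
ft_force: [-1.2, -0.1, -0.7]
grip_width: 0.0005
```

Emit:
{"op": "arm_command", "data": {"steps": [0, 1, 0, 0, 0, 0, 0, 0, 2, 0, 0, 0, 0, 0, 0, 2, 0, 0, 0, 0, 0, 0, 2, 0, 0, 0, 0, 0]}}

```text
time: 5.45
ee_pos: [0.6442, -0.1296, 0.1079]
tcp_rot: [[0.002, 0.051, 0.999], [-0.001, 0.999, -0.051], [-1.0, -0.0, 0.002]]
ft_force: [-0.1, -0.0, 2.3]
grip_width: -0.0002
```

Emit:
{"op": "arm_command", "data": {"steps": [0, 1, 0, 0, 0, 0, 0, 0, 2, 0, 0, 0, 0, 0, 0, 2, 0, 0, 0, 0, 0]}}

```text
time: 5.75
ee_pos: [0.6442, -0.1296, 0.1058]
tcp_rot: [[0.002, 0.051, 0.999], [-0.001, 0.999, -0.051], [-1.0, -0.0, 0.002]]
ft_force: [0.3, 0.1, 2.1]
grip_width: -0.0002
```

Emit:
{"op": "arm_command", "data": {"steps": [0, 1, 0, 0, 0, 0, 0, 0, 1, 0, 0, 0, 0, 0]}}

```text
time: 5.95
ee_pos: [0.6441, -0.1295, 0.1046]
tcp_rot: [[0.002, 0.051, 0.999], [-0.001, 0.999, -0.051], [-1.0, -0.0, 0.002]]
ft_force: [-0.3, -0.5, 1.1]
grip_width: -0.0002
```

Emit:
{"op": "arm_command", "data": {"steps": [0, 1, 0, 0, 0, 0, 0, 0, 1, 0, 0, 0, 0, 0]}}

```text
time: 6.15
ee_pos: [0.6442, -0.1295, 0.1035]
tcp_rot: [[0.002, 0.051, 0.999], [-0.001, 0.999, -0.051], [-1.0, -0.0, 0.002]]
ft_force: [0.7, 0.6, 2.3]
grip_width: -0.0001
```

```bash
python3 - <<'E'
from h import *
s=arm.observe();print(s['ee_pos'],s['ft_force']);save('top','t2.png')
print(finder.look_for('top','knob_seat')[:1])
E
```

```text
[ 0.6441615 -0.1295207  0.1034583] [0.66424345 0.63462217 2.28291642]
[]
```

Emit:
{"op": "arm_command", "data": {"steps": [0, 1, 0, 0, 0, 0, 0, 0, 1, 0, 0, 0, 0, 0]}}

```text
time: 6.45
ee_pos: [0.6442, -0.1295, 0.1025]
tcp_rot: [[0.002, 0.051, 0.999], [-0.001, 0.999, -0.051], [-1.0, -0.0, 0.002]]
ft_force: [-0.5, 0.2, 2.8]
grip_width: 0.0
```

Emit:
{"op": "arm_command", "data": {"steps": [0, 0.7, 0, 0, 0, 0, 0, 0, 0.7, 0, 0, 0, 0, 0]}}

```text
time: 6.65
ee_pos: [0.6442, -0.1295, 0.1018]
tcp_rot: [[0.002, 0.051, 0.999], [-0.001, 0.999, -0.051], [-1.0, -0.0, 0.002]]
ft_force: [-0.5, -0.2, 3.4]
grip_width: 0.0002
```

```bash
python3 - <<'E'
from h import *
for i in range(4):
    s=arm.observe();print(s['ee_pos'],s['ft_force']);im=save('top','t%d.png'%(3+i))
a=cv2.imread('pics/top0.png')[150:260,250:400];b=cv2.imread('pics/t6.png')[150:260,250:400]
cv2.imwrite('pics/cmp.png',cv2.resize(np.vstack([a,b]),None,fx=3.5,fy=2.7))
E
```

```text
[ 0.64421697 -0.12953767  0.10180005] [-0.47672289 -0.2326854   3.40076517]
[ 0.64420405 -0.12954519  0.10180458] [-0.71403305  0.34223888  3.06855997]
[ 0.64419001 -0.1295207   0.10184995] [-0.60795934  0.3993445   2.83715926]
[ 0.64419666 -0.12954059  0.10184552] [-0.23491661  0.24900413  3.07626823]
```

View pics/cmp.png

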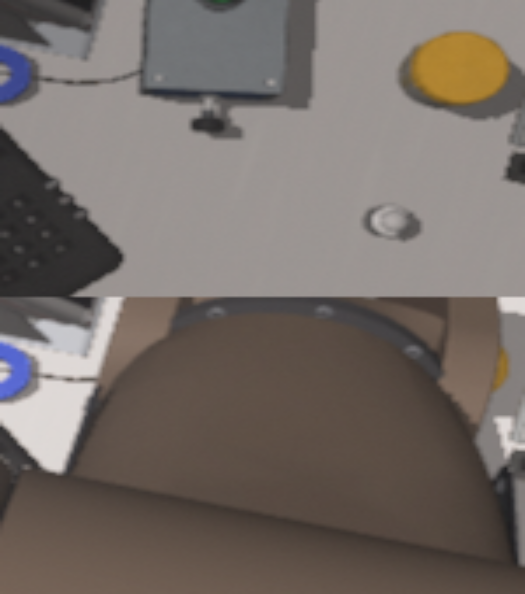

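The arm blocks the top view (lower half), so I'll use the wrist camera to see whether the tray has opened.

Emit:
{"op": "arm_command", "data": {"steps": [0, 0.7, 0, 0, 0, 0, 0, 0, 0.7, 0, 0, 0, 0, 0]}}

```text
time: 7.05
ee_pos: [0.6442, -0.1295, 0.1011]
tcp_rot: [[0.002, 0.051, 0.999], [-0.001, 0.999, -0.051], [-1.0, -0.0, 0.002]]
ft_force: [-0.1, -0.6, 3.4]
grip_width: 0.0003
```

Emit:
{"op": "arm_command", "data": {"steps": [0, 0.7, 0, 0, 0, 0, 0, 0, 0.7, 0, 0, 0, 0, 0]}}

```text
time: 7.25
ee_pos: [0.6442, -0.1295, 0.1006]
tcp_rot: [[0.002, 0.05, 0.999], [-0.001, 0.999, -0.05], [-1.0, -0.0, 0.002]]
ft_force: [-1.3, 0.2, 6.0]
grip_width: -0.0001
```

```bash
python3 - <<'E'
from h import *
for i in range(8):
    s=arm.observe();print(s['time'],s['ee_pos'],s['ft_force']);im=save('wrist','w2.png')
E
```

```text
7.25 [ 0.64421957 -0.12952532  0.10061924] [-1.31675682  0.17352637  5.99700014]
7.3 [ 0.64421689 -0.12955945  0.10063754] [-0.71195398  0.59335976  7.22809148]
7.35 [ 0.64418334 -0.12955021  0.10059084] [-1.87456174 -0.29863985  7.10843639]
7.4 [ 0.64423386 -0.12954053  0.10062719] [-1.29011946  0.10532743  6.79353925]
7.45 [ 0.64419677 -0.12955181  0.10063369] [-1.33115124 -0.17227105  7.17301597]
7.5 [ 0.64423607 -0.12954584  0.10064371] [-1.97621544  0.52588315  6.9390414 ]
7.55 [ 0.64420365 -0.12955319  0.10059659] [-1.78915933  0.59780891  7.11153726]
7.6 [ 0.64420386 -0.12954308  0.1006243 ] [-1.50394819  0.33767794  6.96263717]
```

View pics/w2.png

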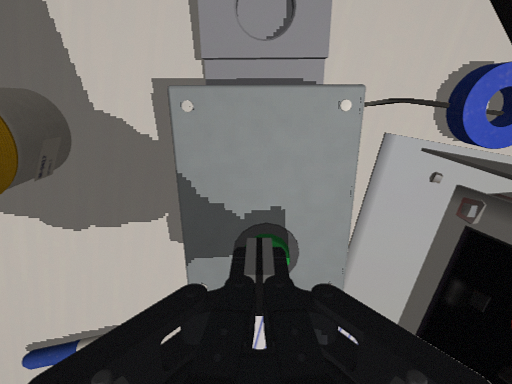

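Tray is out: pocket visible at top centre (265,10), lid front corners at (170,87) and (364,85). Next I lift and go over the weight.

Emit:
{"op": "arm_command", "data": {"steps": [0, -40, 0, 0, 0, 0, 0, 0, -60, 0, 0, 0, 0, 0, 85, -60, -33, -50, 0, 0, 0, 85, -60, -66, -100, 0, 0, 0, 85, -60, -99, -150, 0, 0, 0, 85, -60, -132, -201, 0, 0, 0, 85, -60, -132, -201, 0, 0, 0, 85, -60, -132, -201, 0, 0, 0, 85, -60, -132, -201, 0, 0, 0, 85, -60, -132, -201, 0, 0, 0]}}

```text
time: 8.65
ee_pos: [0.4375, -0.2512, 0.1603]
tcp_rot: [[0.003, 0.05, 0.999], [-0.001, 0.999, -0.05], [-1.0, -0.001, 0.003]]
ft_force: [0.3, 0.3, 1.2]
grip_width: 0.0852
```

```bash
python3 - <<'E'
from h import *
np.set_printoptions(precision=4,suppress=True)
s=arm.observe();im=save('wrist','w3.png');print(s['ee_pos'],s['grip_width'],s['ft_force'])
for t in('steel_weight','tray','knob_seat'):print(t,[(np.round(d['extent'],1),round(d['p'],2)) for d in finder.look_for('wrist',t)[:2]])
print('expected top px',proj('wrist',[.437,-.2515,.049],s),'aim',proj('wrist',[s['ee_pos'][0],s['ee_pos'][1],.049],s))
np.save('s3.npy',s,allow_pickle=True)
E
```

```text
[ 0.4375 -0.2512  0.1603] 0.08519060783924629 [0.33   0.3132 1.2318]
steel_weight [(array([256.8, 187.8,  30.2,  38.3]), 0.85)]
tray [(array([406.4, 247.2, 117. , 122.5]), 0.75)]
knob_seat [(array([408.5, 248.2, 119.3, 121.5]), 0.68)]
expected top px [258.7618 197.8151] aim [259.2027 198.3808]
```

View pics/w3.png

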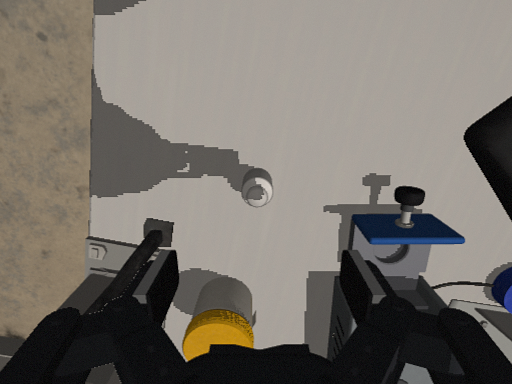

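Weight knob at (260,194), about 3 mm nearer the robot than aimed; face edge at (368–463,240) and knob at (409,194) confirm the tray is out. Descend and grasp.

Emit:
{"op": "arm_command", "data": {"steps": [85, 40, -0.5, -3, 0, 0, 0, 85, 80, -0.5, -3, 0, 0, 0, 85, 105, -0.5, -3, 0, 0, 0, 85, 121, -0.5, -3, 0, 0, 0, 85, 121, -0.5, -3, 0, 0, 0, 85, 121, -0.5, -3, 0, 0, 0, 0, 121, -0.5, -3, 0, 0, 0, 0, 121, -0.5, -3, 0, 0, 0, 0, 121, -0.5, -3, 0, 0, 0, 0, 121, -0.5, -3, 0, 0, 0, 0, 121, -0.5, -3, 0, 0, 0, 0, 121, -0.5, -3, 0, 0, 0, 0, 121, -0.5, -3, 0, 0, 0, 0, 121, -0.5, -3, 0, 0, 0], "force": 25}}

```text
time: 10.25
ee_pos: [0.435, -0.2513, 0.0397]
tcp_rot: [[0.003, 0.049, 0.999], [-0.001, 0.999, -0.049], [-1.0, -0.001, 0.003]]
ft_force: [-1.1, 0.8, 10.3]
grip_width: 0.0263
```

```bash
python3 - <<'E'
from h import *
np.set_printoptions(precision=4,suppress=True)
s=arm.observe();im=save('wrist','w4.png');print(s['ee_pos'],s['grip_width'],s['ft_force'])
s3=np.load('s3.npy',allow_pickle=True).item()
for u,v,z in((368,243,.062),(463,240,.062),(352,214,.008),(445,218,.008),(409,194,.046)):print(u,v,onz('wrist',u,v,z,s3))
E
```

```text
[ 0.435  -0.2513  0.0397] 0.0263152106168452 [-1.1025  0.8369 10.3459]
368 243 [ 0.4778 -0.1605  0.062 ]
463 240 [ 0.4791 -0.0804  0.062 ]
352 214 [ 0.4747 -0.1578  0.008 ]
445 218 [ 0.4841 -0.062   0.008 ]
409 194 [ 0.4412 -0.1225  0.046 ]
```

View pics/w4.png

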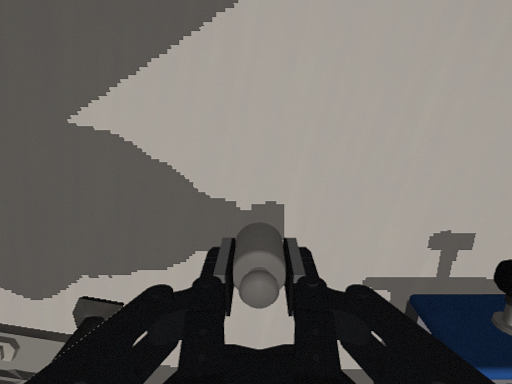

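Weight is gripped centrally, its knob top at (259,288). Next I compute its offset from the TCP, and the pocket position from the w2 view.

```bash
python3 - <<'E'
from h import *
np.set_printoptions(precision=4,suppress=True)
s=arm.observe();print('wt knob',onz('wrist',259,288,.049,s),s['ee_pos'])
s2=dict(s);s2['ee_pos']=np.array([.6442,-.1295,.1006]);R=down(-.0505);R[2,2]=.002;R[0,0]=.002;s2['tcp_rot']=R
fr=onz('wrist',170,87,.066,s2);fl=onz('wrist',364,85,.066,s2);print('front corners',fr,fl,'mid',(fr+fl)/2,np.linalg.norm(fl-fr),'yaw',np.arctan2(-(fl-fr)[0],(fl-fr)[1]))
e=onz('wrist',265,40,.019,s2);print('pocket far edge',e,'centre',e-[.0175,-.0009,0], 'sides',onz('wrist',236,5,.019,s2),onz('wrist',297,5,.019,s2))
print('button',onz('wrist',265,250,.066,s2))
im=cv2.imread('pics/w2.png')[0:70,190:340];cv2.imwrite('pics/c2.png',cv2.resize(im,None,fx=5,fy=5,interpolation=cv2.INTER_CUBIC))
E
```

```text
wt knob [ 0.4333 -0.2515  0.049 ] [ 0.435  -0.2513  0.0397]
front corners [ 0.554  -0.1695  0.066 ] [ 0.558  -0.0729  0.066 ] mid [ 0.556  -0.1212  0.066 ] 0.09671158908962343 yaw -0.04139311355506439
pocket far edge [ 0.5284 -0.12    0.019 ] centre [ 0.5109 -0.1191  0.019 ] sides [ 0.5088 -0.1365  0.019 ] [ 0.5106 -0.1     0.019 ]
button [ 0.649  -0.1263  0.066 ]
```

Emit:
{"op": "arm_command", "data": {"steps": [0, -20, 0, 0, 0, 0, 0, 0, -60, 0, 0, 0, 0, 0, 0, -80, 0, 0, 0, 0, 0, 0, -80, 0, 0, 0, 0, 0]}}

```text
time: 10.7
ee_pos: [0.4359, -0.2521, 0.1223]
tcp_rot: [[0.007, 0.049, 0.999], [-0.004, 0.999, -0.049], [-1.0, -0.003, 0.007]]
ft_force: [1.0, 0.6, -1.6]
grip_width: 0.0264
```

```bash
python3 -c "
from h import *
delta((.512,-.119,.13),-.048)"
```

```text
t 10.70 pos [ 0.4359 -0.2521  0.1223] F [ 0.96  0.61 -1.62]
shift mm [ -7.7 136.7  69.4] rotvec [-0.0014  0.007   0.0033]
```

Emit:
{"op": "arm_command", "data": {"steps": [0, -10, 30, 10, 0, 0.007, 0.003, 0, -10, 60, 30, 0, 0.007, 0.003, 0, -10, 100, 50, 0, 0.007, 0.003, 0, -10, 137, 69, 0, 0.007, 0.003, 0, -10, 137, 69, 0, 0.007, 0.003, 0, 0, 137, 69, 0, 0.007, 0.003, 0, 20, 137, 69, 0, 0.007, 0.003, 0, 37, 137, 69, 0, 0.007, 0.003, 0, 37, 137, 69, 0, 0.007, 0.003, 0, 37, 137, 69, 0, 0.007, 0.003]}}

```text
time: 11.7
ee_pos: [0.511, -0.1194, 0.0846]
tcp_rot: [[-0.002, 0.05, 0.999], [0.0, 0.999, -0.05], [-1.0, 0.0, -0.002]]
ft_force: [-0.6, -0.0, -2.2]
grip_width: 0.0265
```

```bash
python3 - <<'E'
from h import *
np.set_printoptions(precision=4,suppress=True)
s=arm.observe();np.save('s5.npy',s,allow_pickle=True);im=save('wrist','w5.png');print(s['ee_pos'],s['tcp_rot'].tolist(),s['grip_width'],s['ft_force'])
save('side','sd5.png')
sd=cv2.imread('pics/sd5.png')[120:240,130:250]
a=cv2.imread('pics/w5.png')
cv2.imwrite('pics/j5.png',np.hstack([a[:,60:460],cv2.resize(sd,(384,384),interpolation=cv2.INTER_CUBIC)]))
print('pocket c px',proj('wrist',[.5105,-.119,.019],s),[proj('wrist',[.5105+.0175*a,-.119+.0175*b,.019],s).round() for a,b in((1,0),(-1,0),(0,1),(0,-1))])
E
```

```text
[ 0.511  -0.1194  0.0846] [[-0.0017531415393146335, 0.050437911996583214, 0.9987256597926021], [0.00018390038755542164, 0.9987271939636218, -0.05043766666091644], [-0.9999984463364883, 9.524166732800673e-05, -0.0017601856817442574]] 0.0264803105775431 [-0.5622 -0.0398 -2.1756]
pocket c px [259.7826 220.9344] [array([261., 243.]), array([259., 198.]), array([285., 220.]), array([235., 222.])]
```

View pics/j5.png

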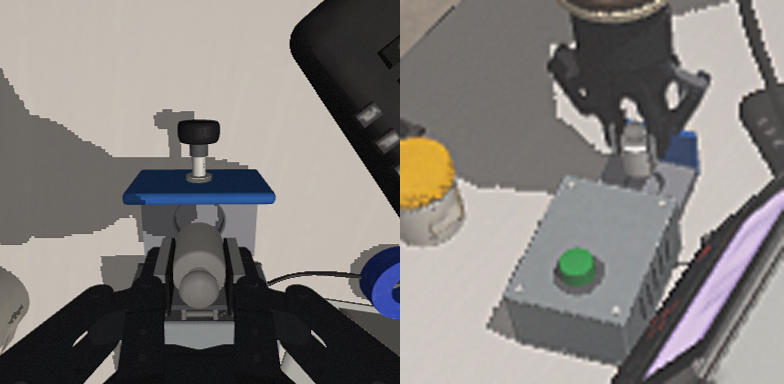

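Left part: pocket circle visible from col ~233 to 286 (full-frame), which matches the prediction in y. The rear sits behind the weight, so I check the row numerically.

```bash
python3 - <<'E'
import cv2,numpy as np
g=cv2.cvtColor(cv2.imread('pics/w5.png'),cv2.COLOR_BGR2GRAY)
for r in range(203,240,2):print(r,' '.join('%3d'%v for v in g[r,226:246]),'|',' '.join('%3d'%v for v in g[r,276:294]))
E
```

```text
203  75  76  75  76  76  73  73  77  75  74  75  74  77  77  76  77  77  76  74  74 |  69  67  67  67  65  66  64  64  63  64  63  63  66  66  65  66  65  65
205  70  71  70  71  73  72  73  71  71  72  72  73  66  57  65  72  69  73  72  72 |  66  70  80 104 128 135 136 133 133 135 129 131 131 134 133 134 133 135
207  73  71  73  72  73  73  71  70  74  72  70  61  61  69  72  73  73  72  72  74 | 138  98  70  75  82 111 130 134 134 132 133 133 135 134 133 135 132 133
209  72  72  70  69  72  71  73  72  72  65  62  66  72  70  71  72  74  72  73  72 | 137  98  69  72  70  79 102 129 134 132 133 134 134 134 131 134 136 135
211  72  74  70  70  71  71  75  71  67  57  65  72  71  72  70  71  73  73  73  72 | 138  99  68  72  72  71  80 102 127 133 134 135 132 133 133 134 132 134
213  72  73  72  72  71  72  71  72  63  66  70  74  70  72  72  71  72  72  74  72 | 137  98  67  73  71  73  75  80 103 129 134 134 133 134 133 134 134 132
215  71  72  71  72  73  72  71  66  58  66  73  73  71  71  73  72  73  70  69  73 | 136  98  69  69  72  72  64  71  80 119 136 133 135 134 134 133 13
[... 1201 characters left out ...]
  74  61  46  57  81  92 121 133 133 133 133 133 133 129 134 133 132
233  72  71  73  73  71  71  73  72  72  73  69  68  69  74  75  76  75  75  76  77 |  73  77  72  74  83  94 122 133 133 133 132 134 132 131 133 134 132 133
235  73  70  72  71  71  72  71  72  72  72  71  71  72  73  76  75  77  78  77  76 |  75  74  72  71  91 126 136 133 133 132 132 133 134 135 133 134 134 133
237  65  64  67  65  66  68  63  61  56  68  69  69  72  74  73  77  75  77  80  78 |  79  75  72  73  65  92 127 119 110 109 115 119 116 115 115 115 115 115
239  73  72  75  74  75  50  15  14   9  66  73  71  74  74  77  77  80  79  76  79 |  77  76  74  74  72  67 100  67   7  18  23  63  72  72  72  71  71  74
```

Rim edges are symmetric about row ≈220.6 and col ≈259.4, against a prediction of (259.8,220.9). Pocket confirmed, so I lower.

Emit:
{"op": "arm_command", "data": {"steps": [0, 10, 0.3, 1, 0, 0, 0, 0, 20, 0.3, 1, 0, 0, 0, 0, 26, 0.3, 1, 0, 0, 0, 0, 30, 0.3, 1, 0, 0, 0, 0, 32, 0.3, 1, 0, 0, 0, 0, 33, 0.3, 1, 0, 0, 0, 0, 33, 0.3, 1, 0, 0, 0]}}

```text
time: 12.5
ee_pos: [0.5121, -0.119, 0.0522]
tcp_rot: [[-0.001, 0.05, 0.999], [0.0, 0.999, -0.05], [-1.0, -0.0, -0.001]]
ft_force: [-3.5, -0.6, -0.9]
grip_width: 0.0268
```

Emit:
{"op": "arm_command", "data": {"steps": [0, 1, 0, 0, 0, 0, 0, 0, 1.5, 0, 0, 0, 0, 0, 0, 2, 0, 0, 0, 0, 0, 0, 2, 0, 0, 0, 0, 0]}}

```text
time: 12.9
ee_pos: [0.5121, -0.1189, 0.0502]
tcp_rot: [[-0.001, 0.05, 0.999], [0.0, 0.999, -0.05], [-1.0, -0.0, -0.001]]
ft_force: [-3.9, -0.4, 0.3]
grip_width: 0.0266
```

Emit:
{"op": "arm_command", "data": {"steps": [0, 0, 0, -1.5, 0, 0, 0, 0, 0, 0, -3, 0, 0, 0, 0, 0, 0, -3, 0, 0, 0]}}

```text
time: 13.2
ee_pos: [0.5094, -0.1188, 0.0503]
tcp_rot: [[-0.0, 0.05, 0.999], [-0.0, 0.999, -0.05], [-1.0, -0.0, -0.0]]
ft_force: [-0.1, 0.5, -1.3]
grip_width: 0.0263
```

Emit:
{"op": "arm_command", "data": {"steps": [0, 0.7, 0, 0, 0, 0, 0, 0, 1.4, 0, 0, 0, 0, 0, 0, 1.4, 0, 0, 0, 0, 0]}}

```text
time: 13.5
ee_pos: [0.5095, -0.1189, 0.0488]
tcp_rot: [[-0.0, 0.05, 0.999], [-0.0, 0.999, -0.05], [-1.0, -0.0, -0.0]]
ft_force: [-0.4, -0.7, -1.0]
grip_width: 0.0266
```

Emit:
{"op": "arm_command", "data": {"steps": [0, 0.7, 0, 0, 0, 0, 0, 0, 0.7, 0, 0, 0, 0, 0]}}

```text
time: 13.7
ee_pos: [0.5098, -0.1189, 0.0483]
tcp_rot: [[0.0, 0.05, 0.999], [-0.0, 0.999, -0.05], [-1.0, -0.0, 0.0]]
ft_force: [-2.1, 1.0, 6.8]
grip_width: 0.0261
```

Emit:
{"op": "arm_command", "data": {"steps": [0, 0.7, 0, 0, 0, 0, 0, 0, 0.7, 0, 0, 0, 0, 0]}}

```text
time: 13.9
ee_pos: [0.5101, -0.1189, 0.0481]
tcp_rot: [[0.001, 0.05, 0.999], [-0.0, 0.999, -0.05], [-1.0, -0.0, 0.001]]
ft_force: [-2.6, 1.8, 13.0]
grip_width: 0.0266
```

Emit:
{"op": "arm_command", "data": {"steps": [0, -0.6, 0, 0, 0, 0, 0, 30, -0.6, 0, 0, 0, 0, 0, 45, -0.6, 0, 0, 0, 0, 0, 60, -0.6, 0, 0, 0, 0, 0, 60, -0.6, 0, 0, 0, 0, 0, 60, -0.6, 0, 0, 0, 0, 0, 60, -20, 0, 0, 0, 0, 0, 60, -50, 0, 0, 0, 0, 0, 60, -80, 0, 0, 0, 0, 0, 60, -80, 0, 0, 0, 0, 0, 60, -80, 0, 0, 0, 0, 0]}}

```text
time: 15.0
ee_pos: [0.5104, -0.119, 0.1287]
tcp_rot: [[0.002, 0.05, 0.999], [-0.001, 0.999, -0.05], [-1.0, -0.001, 0.002]]
ft_force: [-0.1, 0.0, -0.5]
grip_width: 0.0602
```

```bash
python3 - <<'E'
from h import *
np.set_printoptions(precision=4,suppress=True)
s=arm.observe();np.save('s6.npy',s,allow_pickle=True);im=save('wrist','w6.png');print(s['ee_pos'],s['grip_width'],s['ft_force'])
save('side','sd6.png')
sd=cv2.imread('pics/sd6.png')[120:240,130:250]
a=cv2.imread('pics/w6.png')
cv2.imwrite('pics/j6.png',np.hstack([a[:,60:460],cv2.resize(sd,(384,384),interpolation=cv2.INTER_CUBIC)]))
print(proj('wrist',[.509,-.119,.058],s),proj('wrist',[.509,-.119,.019],s))
E
```

```text
[ 0.5104 -0.119   0.1287] 0.0602436714752875 [-0.0569  0.0357 -0.5466]
[259.1541 216.4618] [259.1133 197.5771]
```

View pics/j6.png

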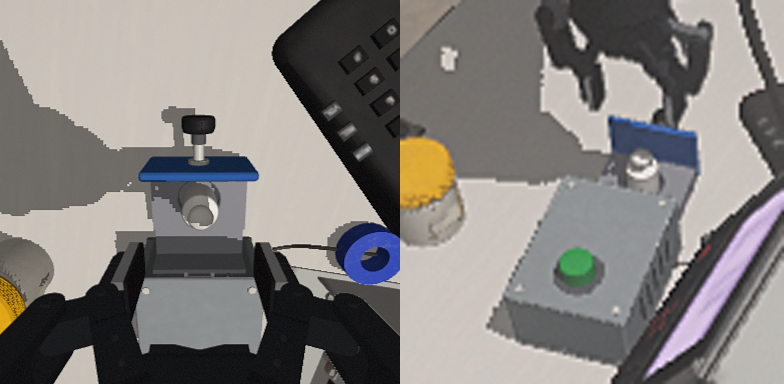

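Weight stands upright in the pocket (knob top at (260,215), as predicted). Black knob head at (258,124). Now to its front.

```bash
python3 - <<'E'
from h import *
np.set_printoptions(precision=4,suppress=True)
s=arm.observe()
g=cv2.cvtColor(cv2.imread('pics/w6.png'),cv2.COLOR_BGR2GRAY)
print(g[108:140,258]); print(g[124,236:282])
for r in(116,120,124):print(onz('wrist',258.5,r,.0465,s),onz('wrist',258.5,r,.034,s))
delta((.417,-.115,.14),-.05)
E
```

```text
[196 196 196 197 196 200 162  53   5  24  25  35  31  43  43  42  42  42
  45  42  42  42  35  32  28  18  47  86  87  87  87  87]
[107 107 106 109 113  67  14  15  18  23  21  19  25  24  29  29  32  30
  33  34  36  41  42  45  49  51  53  55  49  43  43  41  36  33  30  28
  26  18  17 127 189 200 197 196 196 198]
[ 0.439  -0.1157  0.0465] [ 0.4399 -0.1157  0.034 ]
[ 0.4416 -0.1158  0.0465] [ 0.4427 -0.1159  0.034 ]
[ 0.4443 -0.1159  0.0465] [ 0.4455 -0.116   0.034 ]
t 15.10 pos [ 0.5095 -0.1188  0.1275] F [ 0.58 -0.02 -0.54]
shift mm [-12.5  -0.9 -92.6] rotvec [-0.     -0.      0.0002]
```

Emit:
{"op": "arm_command", "data": {"steps": [0, -12, 0, -30, 0, 0, 0, 0, -12, -1, -60, 0, 0, 0, 0, -12, -1, -93, 0, 0, 0, 0, -12, -1, -93, 0, 0, 0, 0, -12, -1, -93, 0, 0, 0, 0, 20, -1, -93, 0, 0, 0, 0, 50, -1, -93, 0, 0, 0, 0, 70, -1, -93, 0, 0, 0, 0, 82, -1, -93, 0, 0, 0, 0, 82, -1, -93, 0, 0, 0, 0, 82, -1, -93, 0, 0, 0]}}

```text
time: 16.2
ee_pos: [0.417, -0.1151, 0.0451]
tcp_rot: [[-0.001, 0.05, 0.999], [0.0, 0.999, -0.05], [-1.0, 0.0, -0.001]]
ft_force: [-0.3, -0.2, -0.5]
grip_width: 0.0003
```

Feel for contact.

Emit:
{"op": "arm_command", "data": {"steps": [0, 0, 0, 3, 0, 0, 0, 0, 0, 0, 6, 0, 0, 0, 0, 0, 0, 8, 0, 0, 0, 0, 0, 0, 8, 0, 0, 0]}}

```text
time: 16.6
ee_pos: [0.4258, -0.1157, 0.0455]
tcp_rot: [[0.001, 0.05, 0.999], [-0.0, 0.999, -0.05], [-1.0, -0.0, 0.001]]
ft_force: [0.9, -0.2, -0.7]
grip_width: -0.0001
```

Emit:
{"op": "arm_command", "data": {"steps": [0, 0, 0, 1, 0, 0, 0, 0, 0, 0, 2, 0, 0, 0, 0, 0, 0, 2, 0, 0, 0]}}

```text
time: 16.9
ee_pos: [0.4279, -0.1158, 0.0456]
tcp_rot: [[0.001, 0.05, 0.999], [-0.0, 0.999, -0.05], [-1.0, -0.0, 0.001]]
ft_force: [-0.7, 0.4, -0.1]
grip_width: 0.0004
```

Emit:
{"op": "arm_command", "data": {"steps": [0, 0, 0, 1, 0, 0, 0, 0, 0, 0, 2, 0, 0, 0, 0, 0, 0, 2, 0, 0, 0]}}

```text
time: 17.2
ee_pos: [0.4301, -0.116, 0.0456]
tcp_rot: [[0.001, 0.05, 0.999], [-0.0, 0.999, -0.05], [-1.0, -0.0, 0.001]]
ft_force: [-0.1, 0.1, 0.2]
grip_width: -0.0001
```

Emit:
{"op": "arm_command", "data": {"steps": [0, 0, 0, 1, 0, 0, 0, 0, 0, 0, 2, 0, 0, 0, 0, 0, 0, 2, 0, 0, 0]}}

```text
time: 17.5
ee_pos: [0.4317, -0.1159, 0.0455]
tcp_rot: [[0.0, 0.05, 0.999], [-0.0, 0.999, -0.05], [-1.0, -0.0, 0.0]]
ft_force: [-3.6, -0.8, 2.7]
grip_width: -0.0002
```

Emit:
{"op": "arm_command", "data": {"steps": [0, 0, 0, 1, 0, 0, 0, 0, 0, 0, 2, 0, 0, 0, 0, 0, 0, 2, 0, 0, 0]}}

```text
time: 17.8
ee_pos: [0.4338, -0.116, 0.0455]
tcp_rot: [[0.0, 0.05, 0.999], [-0.0, 0.999, -0.05], [-1.0, -0.0, 0.0]]
ft_force: [-3.5, -0.3, 1.6]
grip_width: 0.0001
```

Contact at x ≈ 0.431, so flush should come at TCP x ≈ 0.511. Push in smoothly.

Emit:
{"op": "arm_command", "data": {"steps": [0, 0, 0, 3, 0, 0, 0, 0, 0, 0, 6, 0, 0, 0, 0, 0, 0, 9, 0, 0, 0, 0, 0, 0, 12, 0, 0, 0, 0, 0, 0, 15, 0, 0, 0, 0, 0, 0, 18, 0, 0, 0, 0, 0, 0, 21, 0, 0, 0, 0, 0, 0, 24, 0, 0, 0, 0, 0, 0, 27, 0, 0, 0, 0, 0, 0, 30, 0, 0, 0, 0, 0, 0, 33, 0, 0, 0, 0, 0, 0, 36, 0, 0, 0, 0, 0, 0, 39, 0, 0, 0, 0, 0, 0, 42, 0, 0, 0, 0, 0, 0, 45, 0, 0, 0, 0, 0, 0, 48, 0, 0, 0, 0, 0, 0, 51, 0, 0, 0, 0, 0, 0, 54, 0, 0, 0]}}

```text
time: 19.6
ee_pos: [0.4877, -0.1186, 0.0455]
tcp_rot: [[-0.0, 0.05, 0.999], [-0.0, 0.999, -0.05], [-1.0, -0.0, -0.0]]
ft_force: [-5.6, 2.2, 3.7]
grip_width: -0.0001
```

Emit:
{"op": "arm_command", "data": {"steps": [0, 0, 0, 2, 0, 0, 0, 0, 0, 0, 4, 0, 0, 0, 0, 0, 0, 6, 0, 0, 0, 0, 0, 0, 8, 0, 0, 0, 0, 0, 0, 10, 0, 0, 0, 0, 0, 0, 12, 0, 0, 0, 0, 0, 0, 13, 0, 0, 0, 0, 0, 0, 14, 0, 0, 0, 0, 0, 0, 14, 0, 0, 0]}}

```text
time: 20.5
ee_pos: [0.5012, -0.1191, 0.0454]
tcp_rot: [[-0.002, 0.05, 0.999], [0.0, 0.999, -0.05], [-1.0, 0.0, -0.002]]
ft_force: [-8.0, 0.7, 4.9]
grip_width: 0.0002
```

Emit:
{"op": "arm_command", "data": {"steps": [0, 0, 0, 1, 0, 0, 0, 0, 0, 0, 2, 0, 0, 0, 0, 0, 0, 3, 0, 0, 0, 0, 0, 0, 4, 0, 0, 0, 0, 0, 0, 5, 0, 0, 0, 0, 0, 0, 6, 0, 0, 0, 0, 0, 0, 6, 0, 0, 0]}}

```text
time: 21.2
ee_pos: [0.5071, -0.1194, 0.0454]
tcp_rot: [[-0.002, 0.05, 0.999], [0.0, 0.999, -0.05], [-1.0, 0.0, -0.002]]
ft_force: [-6.0, 0.0, 3.3]
grip_width: -0.0
```

Emit:
{"op": "arm_command", "data": {"steps": [0, 0, 0, 1, 0, 0, 0, 0, 0, 0, 1.6, 0, 0, 0, 0, 0, 0, 1.6, 0, 0, 0]}}

```text
time: 21.5
ee_pos: [0.5086, -0.1194, 0.0454]
tcp_rot: [[-0.003, 0.05, 0.999], [0.001, 0.999, -0.05], [-1.0, 0.0, -0.003]]
ft_force: [-6.4, -0.4, 5.0]
grip_width: -0.0
```

Emit:
{"op": "arm_command", "data": {"steps": [0, 0, 0, 0.8, 0, 0, 0, 0, 0, 0, 0.8, 0, 0, 0]}}

```text
time: 21.7
ee_pos: [0.5096, -0.1195, 0.0454]
tcp_rot: [[-0.003, 0.05, 0.999], [0.0, 0.999, -0.05], [-1.0, 0.0, -0.003]]
ft_force: [-4.9, 0.4, 4.4]
grip_width: 0.0001
```

Emit:
{"op": "arm_command", "data": {"steps": [0, 0, 0, 0.7, 0, 0, 0, 0, 0, 0, 0.7, 0, 0, 0]}}

```text
time: 21.9
ee_pos: [0.5104, -0.1195, 0.0455]
tcp_rot: [[-0.003, 0.05, 0.999], [0.0, 0.999, -0.05], [-1.0, 0.0, -0.003]]
ft_force: [-5.2, 0.1, 3.5]
grip_width: 0.0002
```

Emit:
{"op": "arm_command", "data": {"steps": [0, 0, 0, 0.6, 0, 0, 0, 0, 0, 0, 0.6, 0, 0, 0]}}

```text
time: 22.1
ee_pos: [0.511, -0.1196, 0.0455]
tcp_rot: [[-0.003, 0.05, 0.999], [0.001, 0.999, -0.05], [-1.0, 0.0, -0.003]]
ft_force: [-5.1, -0.7, 3.1]
grip_width: 0.0002
```

Emit:
{"op": "arm_command", "data": {"steps": [0, 0, 0, 0.6, 0, 0, 0, 0, 0, 0, 0.6, 0, 0, 0]}}

```text
time: 22.3
ee_pos: [0.5117, -0.1196, 0.0455]
tcp_rot: [[-0.003, 0.05, 0.999], [0.001, 0.999, -0.05], [-1.0, 0.0, -0.003]]
ft_force: [-5.2, -0.1, 3.1]
grip_width: -0.0002
```

Emit:
{"op": "arm_command", "data": {"steps": [0, 0, 0, 0.6, 0, 0, 0, 0, 0, 0, 0.6, 0, 0, 0]}}

```text
time: 22.5
ee_pos: [0.5123, -0.1196, 0.0455]
tcp_rot: [[-0.003, 0.05, 0.999], [0.001, 0.999, -0.05], [-1.0, 0.0, -0.003]]
ft_force: [-5.0, -0.2, 3.7]
grip_width: 0.0001
```

Emit:
{"op": "arm_command", "data": {"steps": [0, 0, 0, 0.5, 0, 0, 0, 0, 0, 0, 0.5, 0, 0, 0]}}

```text
time: 22.7
ee_pos: [0.5127, -0.1196, 0.0455]
tcp_rot: [[-0.004, 0.05, 0.999], [0.001, 0.999, -0.05], [-1.0, 0.0, -0.004]]
ft_force: [-6.0, -0.7, 3.6]
grip_width: -0.0003
```

Emit:
{"op": "arm_command", "data": {"steps": [0, 0, 0, 0.6, 0, 0, 0, 0, 0, 0, 0.6, 0, 0, 0]}}

```text
time: 22.9
ee_pos: [0.5127, -0.1196, 0.0454]
tcp_rot: [[-0.005, 0.049, 0.999], [0.001, 0.999, -0.049], [-1.0, 0.001, -0.005]]
ft_force: [-8.3, -1.7, 6.1]
grip_width: -0.0001
```

Hard stop felt (position stalled, force rising to 8 N). I back off slowly and watch whether the knob follows.

Emit:
{"op": "arm_command", "data": {"steps": [0, 0, 0, -1, 0, 0, 0, 0, 0, 0, -2, 0, 0, 0, 0, 0, 0, -3, 0, 0, 0, 0, 0, 0, -4, 0, 0, 0, 0, 0, 0, -5, 0, 0, 0, 0, 0, 0, -6, 0, 0, 0, 0, 0, 0, -6, 0, 0, 0]}}

```text
time: 23.6
ee_pos: [0.5069, -0.1193, 0.0455]
tcp_rot: [[-0.005, 0.049, 0.999], [0.001, 0.999, -0.049], [-1.0, 0.001, -0.005]]
ft_force: [-0.7, -0.5, -0.1]
grip_width: 0.0003
```

Force is gone, so it is latched. Retreat and check.

Emit:
{"op": "arm_command", "data": {"steps": [0, 0, 0, -15, 0, 0, 0, 0, 0, 0, -40, 0, 0, 0, 0, 0, 0, -70, 0, 0, 0, 0, -40, 0, -75, 0, 0, 0, 0, -90, 0, -75, 0, 0, 0, 0, -140, 0, -75, 0, 0, 0, 0, -180, -30, -75, 0, 0, 0, 0, -220, -60, -75, 0, 0, 0, 0, -220, -60, -75, 0, 0, 0, 0, -220, -60, -75, 0, 0, 0]}}

```text
time: 24.6
ee_pos: [0.4303, -0.1764, 0.2666]
tcp_rot: [[-0.003, 0.051, 0.999], [-0.0, 0.999, -0.051], [-1.0, -0.0, -0.003]]
ft_force: [-0.9, 0.3, -0.7]
grip_width: 0.0005
```

```bash
python3 - <<'E'
from h import *
s=arm.observe();print(s['time'],s['ee_pos'],s['ft_force']);save('wrist','w7.png');save('side','sd7.png')
sd=cv2.imread('pics/sd7.png')[120:240,110:230];a=cv2.imread('pics/w7.png')
cv2.imwrite('pics/j7.png',np.hstack([a[:,100:500],cv2.resize(sd,(384,384),interpolation=cv2.INTER_CUBIC)]))
E
```

```text
24.6 [ 0.43033946 -0.17636586  0.26661241] [-0.85177777  0.29306493 -0.65286343]
```

View pics/j7.png

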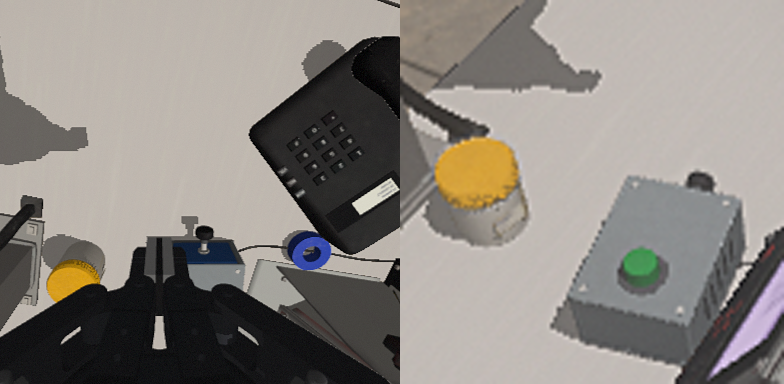

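The tray is shut: face flush at left-image (205,250), knob at (204,232), button back up at (640,265) in the side half. The jar and tape are where they were, and the robot is clear.

```bash
python3 -c "
from h import *
ticket.close_job()"
```

```text
the job is handed in; nothing more can be done
```

The tray is shut with the silver weight inside, and the job was handed in at about 25 s of the 72 s allowed.

- **Button:** I pressed it lightly down to its stop, with about 7 N at most, and the tray popped out.
- **Weight:** I stood it in the pocket, and a picture after release showed it upright there. On the way in it brushed the pocket wall with about 4 N, so I shifted it back 3 mm. I seated it with about 13 N before letting go, a firmer push than planned but under the 20 N limit.
- **Tray:** I pushed it home by the knob. The highest reading on the way in was 8 N, and the force then fell to about 5 N. I went on to the hard stop, where it reached about 8 N.
- **Last checks:** When I backed off, the force dropped to zero and the tray stayed in. The final pictures show the blue face flush, the button back up, the jar and tape in place, and the arm clear. The click was judged from the force drop and the tray staying shut, as no picture showed it. The weight can't be seen inside the closed caddy. The brass weight wasn't in the final pictures, but the arm never went near it.
- **Disagreements:** The first position estimates differed by up to 5 mm between views. A close look at the pocket settled that.

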